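# Unlock the medicine box and open it

### The arm

A 7-joint arm with a two-finger parallel gripper is mounted at the origin on a cart in front of the work surface, level with it; the furniture and walls round the work are solid. World frame = base frame: x ahead of the robot, y to its left, z up, the work surface at z = 0. Lengths are in m, angles in rad, forces in N, time in s.
With the tool pointing down it reaches from about 0.425 to 0.925 m from the base axis. Payload 6.8 kg.
Tool frame: the origin (TCP) lies midway between the tips of the shut fingers; the grasp point (between the pads) lies 19 mm behind it; z points along the fingers, y is the line along which they close (so a half turn about z gives the same grasp; the last joint's range is limited). The gripper opens to 85 mm and grips with 20 to 120 N. Pads are 22 mm wide; open, the fingers measure 114 mm over their backs; the gripper's body (76 mm by 85 mm) begins 54 mm behind the grasp point. The pads swing forward as they close: fully open they stand 13 mm farther back than shut.
Start: joints at [1.236, 0.477, 0.022, 1.555, -0.011, 1.109, -0.083], TCP at [0.152, -0.658, 0.231] pointing down, gripper open.
Joint ranges: [-2.96, 2.96], [-0.34, 2.1], [-1.41, 1.46], [0.24, 2.44], [-1.37, 4.51], [0.17, 1.92], [-2.96, 2.96]. Speed limits (rad/s): [2.39, 2.39, 3.14, 3.14, 3.14, 3.14, 3.14].

### API

Orientations are given as a unit quaternion [w, x, y, z].
In Python, from station import * gives the robot as it stands. The module is installed in compiled form; this text tells all that it offers.
- The arm moves only by the shell command python3 -m jog 'ROWS' [OPENING] [FORCE]. ROWS is JSON, a list of rows, each an object of numbers: "x", "y", "z": the shift along the tool's x, y, z in m; "ax", "ay", "az": the turn, a rotation vector about the tool's x, y, z in rad. In form: [{"x": .., "y": .., "z": .., "ax": .., "ay": .., "az": ..}, ...]. A call has 1 to 12 rows; each row is the pose to reach, as a shift and turn from the pose commanded when the call began, along the tool's axes at that moment; what a row does not reach only later rows make up. A row lasts 1/10 s, in which the tool goes at most 50 mm and 8.59 degrees, less where a joint would pass 70% of its speed; a pose out of reach is approached as far as the arm can. A call with a gripper value outside its range is refused whole. OPENING is the opening, from 0 (shut) to 1 (fully open), set as the call begins (- or left out, the last holds). The fingers move at their own pace and stop on an object; FORCE is the grip in N (left out, the last holds). Time passes only in rows, so rows that repeat a pose let the fingers close. It gives the time, the measured TCP pose, the force, the opening and the grip force at its end, in the units of the state.
- get_obs(): the state, without advancing time (a new reading comes with each control period).
- read_camera(name): name is "scene" or "top" or "wrist"; returns the picture (400x640x3 uint8, red, green, blue); there is no depth.
- camera_params(name): a dict with "K" (3x3 intrinsics, pixels), "origin" and "attitude" of the camera in the world. Camera axes: x right, y up, looking along -z (the intrinsics and any distortion apply to the point x, -y, -z); pixel columns grow to the right and rows downward; lengths in m; the calibration is good to about 2 mm. A picture is of the moment at which its call begins: read the wrist's pose just before it. camera_params takes no time and is no camera call; for the wrist camera it gives the pose at the moment of the call.
- hand_in(): hands the job in; it is judged then, once.
The state is a dict: "t": time; "q": joint angles; "joint_vel": joint speeds; "joint_torque": joint torques, N m; "eef_pos": TCP position; "tool_rot": TCP orientation; "contact_force": force on the tool from outside, world axes, zero at the start; "torque": the same for the moment, N m; "gripper_width": opening from 0.0 (shut) to 1.0 (fully open); "grasp_force": force on a finger pad.
Only numpy, scipy, OpenCV 4.12 (cv2) and the standard library are available. Lean on these libraries where they do the work, as an engineer would, in place of code of your own. Each camera call takes 0.05 s, during which the arm holds its last target. There are 200 camera calls.

### The job

The baby's drops are locked in the grey steel medicine box. Take the box's own key, the one with the rectangular head, out of the wooden key block, push it fully home into the lock on the lid and turn it clockwise to its stop, so that the hidden bolt lets go; then raise the lid until it stands wide open by itself. Leave the key in the lock and let go of everything; the round-headed key stays in its block and the glass, the cup and the feeding bottle stay where they are.

Things in the scene. Friction and masses are not known exactly. Their poses are not given: they have to be found in the camera images.
- medicine_box: Grey steel box, fixed, 120 deep (its x), 200 wide (its y), 90 mm high to the top of its shut lid. Origin: centre of its underside; x points from its front (towards the robot) to its rear, y to its left, z up. Lid 6 mm thick, hinged along the rear edge; lock near its front left, bar handle ahead of its front edge right of the middle, thin aluminium cross on top.
- lid_hinge (a point): Middle of the lid's hinge line, at the rear edge of the box, 90 mm above the worktop; the line runs along the y of this frame (= the box's y). The frame turns with the lid.
- lid (a joint): Opening of the lid: 0 shut, grows as the front edge rises, stop at 1.35 rad. Until the bolt is released it moves only about 0.03 rad. Then a stiff friction hinge holds it wherever it is left; raising it takes about 5 to 7 N at the handle.
- handle_mid (a point): Middle of the lid's bar handle: round steel bar 10 mm thick, parallel to the hinge line, 110 mm long (74 mm free between two brackets), 40 mm ahead of the box's front face: a 32 mm gap behind it, nothing under it. 160 mm from the hinge line, 3 mm below the lid's top (87 mm above the worktop when shut), 25 mm right of the box's middle. The frame turns with the lid.
- keyhole (a point): Centre of the keyhole's mouth on the lock's square steel rosette (38 mm wide, 6 mm above the lid's top: 96 mm above the worktop when shut); 87 mm from the hinge line, 55 mm left of the box's middle. A slot through the rosette, 18.5 mm long along this frame's y, 6.8 mm wide along x; lead-in 11 x 23 mm in its top 2 mm. z points out of the lid. The part that the key turns lies under the rosette.
- key_home (a point): 16 mm below keyhole, on the same axis: where the end of the key (origin of box_key) lies when the key is fully home. The frame turns with the lid.
- lock (a joint): Turn of the lock's inner part with the hidden bolt, a tongue under a lip of the box: 0 locked, grows as the key turns clockwise seen from above, stop at 1.25 rad; bolt clear beyond about 0.9. With its play the key turns about 1.37 rad to the stop; friction 0.06 N m. The key must be fully home: over 2 mm short, its bit binds in the rosette. Once turned, it cannot come out.
- box_key: The box's key, 60 mm long, 35 g. Origin: centre of the bit's end; z up the stem to the black rectangular head: 34 wide (y), 9 thick (x), z = 32 to 60 mm. Stem 5 mm. Bit: 16 wide (y), 5 thick (x), 8 high, its first 3 mm 12.5 x 3.2; either half turn fits. A 16 mm round collar (z = 16 to 19) rests on the rosette when fully home; now on the block: it stands upright in a slot, bit down.
- other_key: A key for something else, beside it in the other slot: round black head 36 mm across and 9 mm thick, 67 mm long in all, bit 22 mm wide (too wide for the box's keyhole). To be left where it is.
- key_block: Wooden key block, fixed, 52 (its x) x 124 (its y) x 34 mm high; origin at the centre of its underside. Two slots, each 8 mm (x) by 25 mm (y) and 22 mm deep, 30 mm to either side of its middle along y. Which key stands in which slot changes.
- feeding_bottle: Feeding bottle with teat and green collar, 78 mm wide, 162 mm high, standing at the back between the box and the block; origin at the centre of its underside.
- tumbler: Teal glass tumbler, 77 mm wide, 106 mm high, behind the box; origin at the centre of its underside.
- training_cup: Sage green lidded cup with two handles, 130 mm over the handles, 98 mm high, to the right of the block; origin at the centre of its underside.

How it is judged:
By the outcome, as a careful person would: the job done as asked, in the order asked, and still so for the second after the job is handed in, with the robot touching nothing.
It also fails if it takes over 53 s, if anything falls off the work surface, if the arm or the gripper's body presses on something with over 40 N, if the wrist force passes 120 N, or if a joint passes its speed limit or range.

## Working session

There is one attempt and no reset: what is moved stays moved. The work goes in short steps, Python scripts to look and compute and a shell command to move; the robot and the scene stay as the last step left them, time stands still between calls to the robot, and variables do not carry over. Pictures are saved under pics/ and viewed, at most 14 in all, crops included, and the job is handed in when it is done.

```bash
mkdir -p pics
python3 - <<'E'
from station import *
import cv2,numpy as np
o=get_obs(); print(o)
for n in("scene","top"):
    p=camera_params(n); print(n,p)
    cv2.imwrite(f"pics/{n}0.png",read_camera(n)[:,:,::-1])
print(camera_params("wrist"))
E
```

```text
{'t': 0.0, 'q': array([ 1.23586901,  0.47780811,  0.02235824,  1.55649969, -0.01147188,
        1.10932438, -0.08311707]), 'joint_vel': array([-7.31643753e-04, -6.78933450e-04, -3.12721404e-05,  7.89539363e-04,
        1.96541114e-04,  1.52833022e-04,  2.37875863e-04]), 'joint_torque': array([-5.88177736e-04, -5.96454656e+01,  1.60799492e+00, -2.81204689e+01,
        1.25565694e-02,  9.27569607e-03, -7.05232225e-06]), 'eef_pos': array([ 0.15162116, -0.65710836,  0.23030037]), 'tool_rot': array([-9.35347993e-04,  9.93575100e-01,  1.13170698e-01, -1.95571976e-04]), 'contact_force': array([-0.13864535, -0.5068701 ,  0.51787125]), 'torque': array([-0.03532442,  0.05962982, -0.08769011]), 'grasp_force': 0.0, 'gripper_width': 0.9988841018210296}
scene {'K': array([[437.4730727 ,   0.        , 322.40583322],
       [  0.        , 437.4730727 , 198.52462345],
       [  0.        ,   0.        ,   1.        ]]), 'origin': array([-0.10919783, -1.19013027,  0.58582422]), 'attitude': array([ 0.78961881,  0.52035731, -0.16971297, -0.27735882])}
top {'K': array([[424.51487531,   0.        , 320.66674656],
       [  0.        , 424.51487531, 200.80677596],
       [  0.        ,   0.        ,   1.        ]]), 'origin': array([ 0.31557692, -0.30759972,  1.31269376]), 'attitude': array([ 0.73660791,  0.08661966, -0.07627927, -0.66639875])}
{'K': array([[344.2282138 ,   0.        , 320.86884665],
       [  0.        , 344.2282138 , 200.35020383],
       [  0.        ,   0.        ,   1.        ]]), 'origin': array([ 0.22793016, -0.6387034 ,  0.3743639 ]), 'attitude': array([ 0.77301872, -0.12305028,  0.09795471, -0.61457754])}
```

View pics/top0.png

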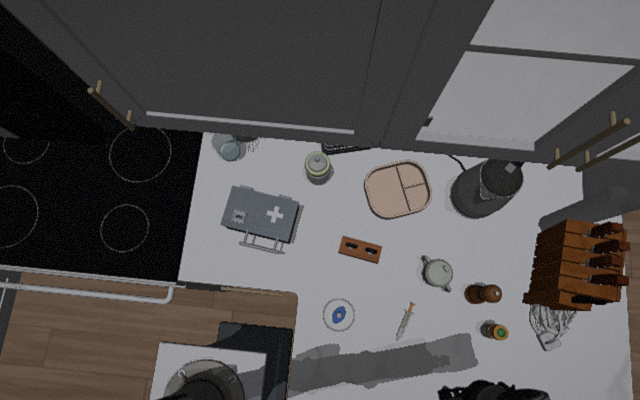

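View pics/scene0.png

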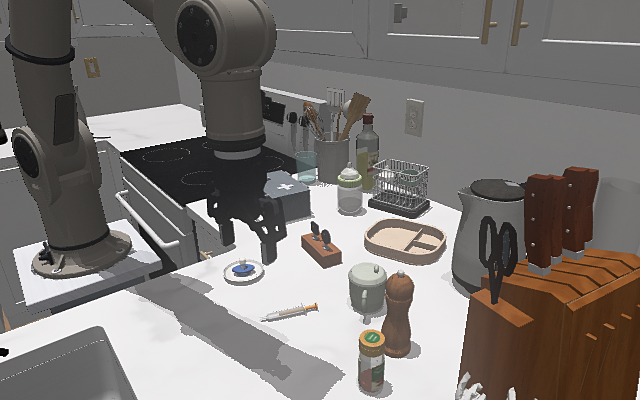

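The top view shows the box lid around (261,213) with its lock at (239,216), the handle bar near (262,246), and the block at (361,250) with both keys. The cup is at (437,272) and the bottle at (318,165). Next I'll enlarge these areas and cast rays.

```bash
cat > h.py <<'E'
from station import *
import cv2,numpy as np
from scipy.spatial.transform import Rotation as R
def rot(q): return R.from_quat([q[1],q[2],q[3],q[0]])
def ray(p,u,v):
    K=p["K"]; d=np.array([(u-K[0,2])/K[0,0],-(v-K[1,2])/K[1,1],-1.]); return p["origin"],rot(p["attitude"]).apply(d)
def onz(p,u,v,z):
    o,d=ray(p,u,v); return o+d*(z-o[2])/d[2]
def proj(p,X):
    c=rot(p["attitude"]).inv().apply(np.asarray(X)-p["origin"]); K=p["K"]
    return np.array([K[0,2]-K[0,0]*c[0]/c[2],K[1,2]+K[1,1]*c[1]/c[2]])
E
python3 - <<'E'
from h import *
im=cv2.imread("pics/top0.png"); p=camera_params("top")
for (u,v,z) in [(261,213,.09),(239,216,.096),(262,246,.087),(361,250,.034),(318,165,.1),(437,272,.09)]: print(u,v,onz(p,u,v,z).round(3))
# brown block
hsv=cv2.cvtColor(im,cv2.COLOR_BGR2HSV); print(hsv[250,345],hsv[200,250],hsv[244,352])
m=cv2.inRange(hsv,(3,90,40),(20,255,255)); m[:225]=0;m[275:]=0;m[:,:330]=0;m[:,395:]=0
c=max(cv2.findContours(cv2.morphologyEx(m,cv2.MORPH_CLOSE,np.ones((7,7))),0,2)[0],key=cv2.contourArea)
r=cv2.minAreaRect(c);print(r); b=cv2.boxPoints(r)
for q in b: print(q,onz(p,*q,.034).round(4))
a=cv2.resize(im[175:265,210:310],None,fx=4,fy=4,interpolation=cv2.INTER_CUBIC)
bb=cv2.resize(im[225:275,330:390],None,fx=6,fy=6,interpolation=cv2.INTER_CUBIC)
s=cv2.imread("pics/scene0.png"); cc=cv2.resize(s[210:280,290:350],None,fx=6,fy=6,interpolation=cv2.INTER_CUBIC)
H=np.zeros((600,800,3),np.uint8)
H[:360,:400]=a; H[:300,400:760]=bb; H[300:600,400:760]=cc[:300]
cv2.imwrite("pics/c1.png",H)
E
```

```text
261 213 [ 0.548 -0.104  0.09 ]
239 216 [ 0.531 -0.042  0.096]
262 246 [ 0.452 -0.119  0.087]
361 250 [ 0.476 -0.41   0.034]
318 165 [ 0.708 -0.256  0.1  ]
437 272 [ 0.428 -0.625  0.09 ]
[ 11 136 103] [106  33 101] [150   9  29]
((359.9615173339844, 249.30767822265625), (40.432369232177734, 16.92721939086914), 15.255120277404785)
[338.23074 252.15382] [ 0.4622 -0.342   0.034 ]
[342.6846  235.82306] [ 0.5129 -0.351   0.034 ]
[381.6923  246.46153] [ 0.4924 -0.4709  0.034 ]
[377.23843 262.7923 ] [ 0.4422 -0.4609  0.034 ]
```

View pics/c1.png

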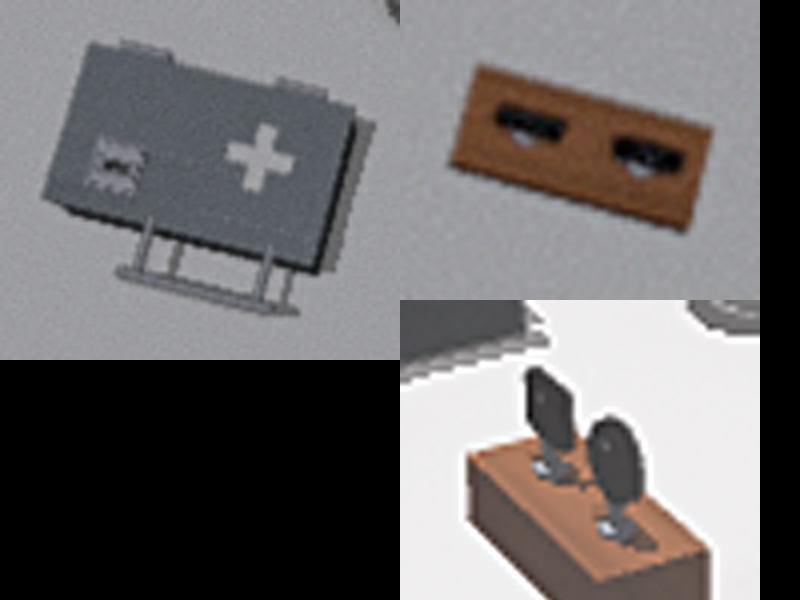

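The left (box-side, +y) slot holds the rectangular head, and the right slot holds the round one. The lock is at about (115,165) in the crop. Now hover above the key block with the fingers closing along the block's x.

```bash
cat >> h.py <<'E'
def plan(target,psi,tilt=0):
    "shift in tool axes + rotvec from measured pose to target TCP pos, tool down, tool-x yaw psi"
    o=get_obs(); T=rot(o["tool_rot"]); D=R.from_euler("z",psi)*R.from_euler("x",np.pi)*R.from_euler("x",tilt)
    print("t",round(o["t"],2),"shift",T.inv().apply(np.array(target)-o["eef_pos"]).round(4),"turn",(T.inv()*D).as_rotvec().round(4),"F",o["contact_force"].round(1))
E
python3 -c "
from h import *
plan([.48,-.376,.20],1.404)"
```

```text
t 0.1 shift [ 0.3832 -0.2001  0.0307] turn [-1.5000e-03 -9.0000e-04 -1.1772e+00] F [ 0.2  0.3 -0.4]
```

```bash
python3 -m jog '[{"x":0.383,"y":-0.2,"z":0.03,"az":-1.177},{"x":0.383,"y":-0.2,"z":0.03,"az":-1.177},{"x":0.383,"y":-0.2,"z":0.03,"az":-1.177},{"x":0.383,"y":-0.2,"z":0.03,"az":-1.177},{"x":0.383,"y":-0.2,"z":0.03,"az":-1.177},{"x":0.383,"y":-0.2,"z":0.03,"az":-1.177},{"x":0.383,"y":-0.2,"z":0.03,"az":-1.177},{"x":0.383,"y":-0.2,"z":0.03,"az":-1.177},{"x":0.383,"y":-0.2,"z":0.03,"az":-1.177},{"x":0.383,"y":-0.2,"z":0.03,"az":-1.177},{"x":0.383,"y":-0.2,"z":0.03,"az":-1.177},{"x":0.383,"y":-0.2,"z":0.03,"az":-1.177}]' 1
python3 - <<'E'
from h import *
o=get_obs();print(o["q"].round(3))
p=camera_params("wrist"); im=read_camera("wrist")[:,:,::-1]; cv2.imwrite("pics/w1.png",im)
np.save("w1.npy",p,allow_pickle=True); print(p["origin"],p["attitude"])
E
```

```text
[ 1.236  0.478  0.022  1.556 -0.011  1.109 -0.083]
[ 0.22793016 -0.6387034   0.3743639 ] [ 0.77301872 -0.12305028  0.09795471 -0.61457754]validation failed for argument at $[0]...
```

View pics/w1.png

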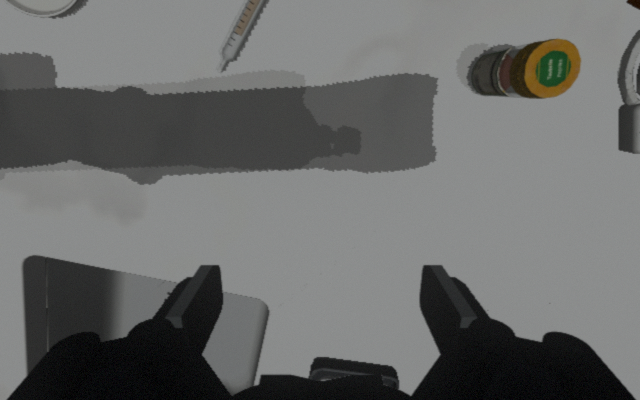

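The move was refused, so the picture still shows the start pose, with no keys in view. Rows probably need all six fields.

```bash
python3 -m jog '[{"x":0.383,"y":-0.2,"z":0.03,"ax":0,"ay":0,"az":-1.177},{"x":0.383,"y":-0.2,"z":0.03,"ax":0,"ay":0,"az":-1.177},{"x":0.383,"y":-0.2,"z":0.03,"ax":0,"ay":0,"az":-1.177},{"x":0.383,"y":-0.2,"z":0.03,"ax":0,"ay":0,"az":-1.177},{"x":0.383,"y":-0.2,"z":0.03,"ax":0,"ay":0,"az":-1.177},{"x":0.383,"y":-0.2,"z":0.03,"ax":0,"ay":0,"az":-1.177},{"x":0.383,"y":-0.2,"z":0.03,"ax":0,"ay":0,"az":-1.177},{"x":0.383,"y":-0.2,"z":0.03,"ax":0,"ay":0,"az":-1.177},{"x":0.383,"y":-0.2,"z":0.03,"ax":0,"ay":0,"az":-1.177},{"x":0.383,"y":-0.2,"z":0.03,"ax":0,"ay":0,"az":-1.177},{"x":0.383,"y":-0.2,"z":0.03,"ax":0,"ay":0,"az":-1.177},{"x":0.383,"y":-0.2,"z":0.03,"ax":0,"ay":0,"az":-1.177}]' 1
```

```text
t: 1.35
eef_pos: [0.4787, -0.378, 0.2011]
tool_rot: [-0.0, 0.764, 0.645, -0.001]
contact_force: [-0.0, -1.1, 0.4]
gripper_width: 1.0
grasp_force: 0.0
```

Run:
```python
from h import *
o=get_obs();print(o["q"].round(3))
p=camera_params("wrist"); im=read_camera("wrist")[:,:,::-1]; cv2.imwrite("pics/w2.png",im)
print(p["origin"],p["attitude"])
```

```text
[ 0.828  0.424 -0.345  1.729  0.165  1.018  0.255]
[ 0.49087863 -0.29859282  0.34495669] [ 0.98389647 -0.15765984  0.01351555 -0.08311701]
```

View pics/w2.png

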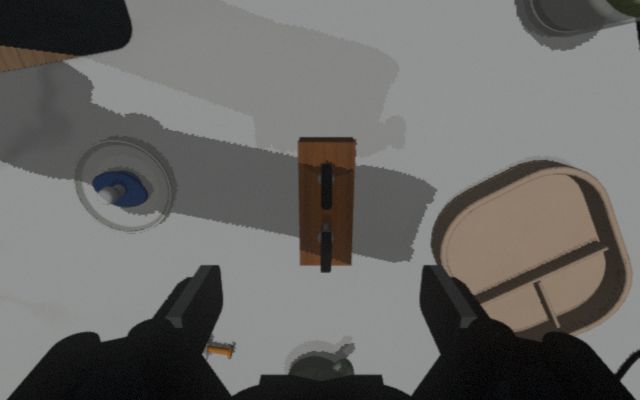

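The block spans columns 298–355 and rows 138–265. The box key's head (upper, +y side) is at about (326,186) and the round key's at (326,248). Now measure both.

Run:
```python
from h import *
p=camera_params("wrist"); im=cv2.imread("pics/w2.png"); hsv=cv2.cvtColor(im,cv2.COLOR_BGR2HSV)
m=cv2.inRange(hsv,(3,80,30),(20,255,255)); m[:120]=0;m[285:]=0;m[:,:285]=0;m[:,370:]=0
c=max(cv2.findContours(cv2.morphologyEx(m,cv2.MORPH_CLOSE,np.ones((15,15))),0,2)[0],key=cv2.contourArea)
r=cv2.minAreaRect(c); B=np.array([onz(p,*q,.034)[:2] for q in cv2.boxPoints(r)]); print(r); print(B.round(4), B.mean(0))
d=(im.max(2)<45).astype(np.uint8)*255; d[:140]=0; d[285:]=0; d[:,:302]=0; d[:,352:]=0
for c in cv2.findContours(d,0,2)[0]:
    if cv2.contourArea(c)<60: continue
    x,y,w,h=cv2.boundingRect(c); rr=cv2.minAreaRect(c); print((x,y,w,h),rr)
    print("top edge far",onz(p,x+w/2,y,.078),"near",onz(p,x+w/2,y+h,.078))
psi=1.404
for z in(.034,.078):print("expected key px",proj(p,[.4825,-.3764,z]))
```

```text
((326.5, 201.0), (126.0, 57.0), 90.0)
[[ 0.4631 -0.3382]
 [ 0.5136 -0.3468]
 [ 0.4961 -0.4724]
 [ 0.4392 -0.4627]] [ 0.47800791 -0.40501465]
(320, 224, 12, 48) ((325.5, 247.5), (47.0, 11.0), 90.0)
top edge far [ 0.47662817 -0.40666143  0.078     ] near [ 0.46920184 -0.45137672  0.078     ]
(320, 163, 14, 47) ((326.5, 186.0), (46.0, 13.0), 90.0)
top edge far [ 0.48589374 -0.35568477  0.078     ] near [ 0.47947716 -0.39453832  0.078     ]
expected key px [326.23728526 175.30824052]
expected key px [327.03339342 188.57103213]
```

```bash
python3 -c "
from h import *
plan([.4828,-.3755,.046],1.405)"
```

```text
t 1.4 shift [0.0035 0.0038 0.1552] turn [-0.0008  0.0007 -0.004 ] F [ 0.1 -0.1  0.5]
```

```bash
python3 -m jog '[{"x":0.0035,"y":0.004,"z":0.05,"ax":0,"ay":0,"az":-0.004},{"x":0.0035,"y":0.004,"z":0.1,"ax":0,"ay":0,"az":-0.004},{"x":0.0035,"y":0.004,"z":0.13,"ax":0,"ay":0,"az":-0.004},{"x":0.0035,"y":0.004,"z":0.155,"ax":0,"ay":0,"az":-0.004},{"x":0.0035,"y":0.004,"z":0.155,"ax":0,"ay":0,"az":-0.004}]' 0.5
python3 -m jog '[{"x":0,"y":0,"z":0,"ax":0,"ay":0,"az":0},{"x":0,"y":0,"z":0,"ax":0,"ay":0,"az":0},{"x":0,"y":0,"z":0,"ax":0,"ay":0,"az":0},{"x":0,"y":0,"z":0,"ax":0,"ay":0,"az":0},{"x":0,"y":0,"z":0,"ax":0,"ay":0,"az":0},{"x":0,"y":0,"z":0,"ax":0,"ay":0,"az":0},{"x":0,"y":0,"z":0,"ax":0,"ay":0,"az":0}]' 0 60
```

```text
t: 1.9
eef_pos: [0.481, -0.3738, 0.0428]
tool_rot: [-0.003, 0.763, 0.646, -0.001]
contact_force: [-1.0, 0.6, 0.1]
gripper_width: 0.5
grasp_force: 0.0
t: 2.6
eef_pos: [0.4854, -0.3751, 0.0483]
tool_rot: [0.002, 0.762, 0.647, 0.0]
contact_force: [-1.9, -0.2, 7.7]
gripper_width: 0.097
grasp_force: 61.4
```

```bash
python3 -m jog '[{"x":0,"y":0,"z":-0.03,"ax":0,"ay":0,"az":0},{"x":0,"y":0,"z":-0.08,"ax":0,"ay":0,"az":0},{"x":0,"y":0,"z":-0.13,"ax":0,"ay":0,"az":0},{"x":0,"y":0,"z":-0.16,"ax":0,"ay":0,"az":0},{"x":0,"y":0,"z":-0.16,"ax":0,"ay":0,"az":0}]'
python3 - <<'E'
from h import *
c=camera_params("top"); im=cv2.imread("pics/top0.png"); hsv=cv2.cvtColor(im,cv2.COLOR_BGR2HSV)
m=cv2.inRange(hsv,(95,22,50),(120,80,140)); m[:180]=0;m[262:]=0;m[:,:215]=0;m[:,310:]=0
k=max(cv2.findContours(cv2.morphologyEx(m,cv2.MORPH_OPEN,np.ones((5,5))),0,2)[0],key=cv2.contourArea)
r=cv2.minAreaRect(k);print(r)
B=np.array([onz(c,*q,.09)[:2] for q in cv2.boxPoints(r)]);print(B.round(4),B.mean(0))
plan([.531,-.042-.10,.23],1.37)
E
```

```text
t: 3.1
eef_pos: [0.4875, -0.3754, 0.2126]
tool_rot: [0.005, 0.762, 0.647, 0.001]
contact_force: [0.3, -0.0, 0.2]
gripper_width: 0.096
grasp_force: 60.4
((259.41986083984375, 213.39134216308594), (69.78804779052734, 41.097618103027344), 14.300276756286621)
[[ 0.5013  0.009 ]
 [ 0.6237 -0.0026]
 [ 0.5913 -0.2096]
 [ 0.4708 -0.1936]] [ 0.54677317 -0.09921511]
t 3.1 shift [ 0.2373  0.0052 -0.0184] turn [0.0097 0.0045 0.0377] F [ 0.3 -0.   0.2]
```

```bash
python3 -m jog '[{"x":0.28,"y":0.005,"z":-0.02,"ax":0.0,"ay":0.0,"az":0},{"x":0.28,"y":0.005,"z":-0.02,"ax":0.0,"ay":0.0,"az":0},{"x":0.28,"y":0.005,"z":-0.02,"ax":0.0,"ay":0.0,"az":0},{"x":0.28,"y":0.005,"z":-0.02,"ax":0.0,"ay":0.0,"az":0},{"x":0.28,"y":0.005,"z":-0.02,"ax":0.0,"ay":0.0,"az":0},{"x":0.28,"y":0.005,"z":-0.02,"ax":0.0,"ay":0.0,"az":0},{"x":0.28,"y":0.005,"z":-0.02,"ax":0.0,"ay":0.0,"az":0},{"x":0.28,"y":0.005,"z":-0.02,"ax":0.0,"ay":0.0,"az":0}]'
python3 - <<'E'
from h import *
for i in range(3):
    o=get_obs(); print(o["t"],o["eef_pos"].round(4),o["tool_rot"].round(4))
    p=camera_params("wrist"); im=read_camera("wrist")[:,:,::-1]; print(p["origin"].round(4),p["attitude"].round(4))
cv2.imwrite("pics/w3.png",im); np.savez("w3.npz",**camera_params("wrist"))
E
```

```text
t: 3.9
eef_pos: [0.5346, -0.098, 0.226]
tool_rot: [-0.0, 0.762, 0.648, -0.0]
contact_force: [0.7, -0.6, -0.4]
gripper_width: 0.094
grasp_force: 60.4
3.9 [ 0.5346 -0.098   0.226 ] [-0.000e+00  7.617e-01  6.479e-01 -3.000e-04]
[ 0.5461 -0.0185  0.37  ] [ 0.9842 -0.1576  0.0126 -0.0792]
3.95 [ 0.5344 -0.0994  0.2259] [ 0.000e+00  7.625e-01  6.469e-01 -5.000e-04]
[ 0.5461 -0.0199  0.3698] [ 0.9841 -0.1578  0.0129 -0.0804]
4.0 [ 0.5344 -0.1001  0.2259] [-0.000e+00  7.630e-01  6.464e-01 -6.000e-04]
[ 0.5461 -0.0206  0.3697] [ 0.9841 -0.1578  0.0131 -0.0811]
```

View pics/w3.png

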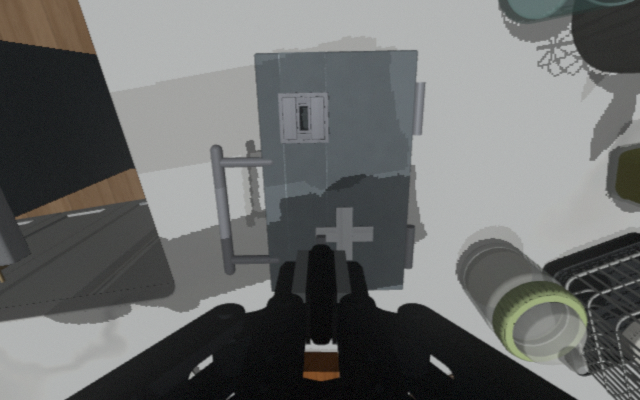

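The rosette is at about (303,118) with the slot at (304,118). The lid spans columns 255–418, the handle bar is at about (224,210), and the gripped key is at (320,240–340). Measure the slot, the yaw and the held key.

Run:
```python
from h import *
p=dict(np.load("w3.npz")); im=cv2.imread("pics/w3.png"); g=cv2.cvtColor(im,cv2.COLOR_BGR2GRAY)
roi=g[90:147,275:332]; _,m=cv2.threshold(cv2.GaussianBlur(roi,(3,3),0),0,255,cv2.THRESH_OTSU)
k=max(cv2.findContours(cv2.morphologyEx(m,cv2.MORPH_CLOSE,np.ones((15,15))),0,2)[0],key=cv2.contourArea)
r=cv2.minAreaRect(k); q=cv2.boxPoints(r)+[275,90]; print("rosette",r,q.mean(0))
B=np.array([onz(p,*a,.096)[:2] for a in q]);print(B.round(4),"c",B.mean(0).round(4),np.linalg.norm(B-np.roll(B,1,0),axis=1))
d=(roi<60).astype(np.uint8)*255; d[:8]=0;d[-8:]=0;d[:,:12]=0;d[:,-12:]=0
for k in cv2.findContours(d,0,2)[0]:
    if cv2.contourArea(k)>15:
        rr=cv2.minAreaRect(k); u=np.array(rr[0])+[275,90]; print("slot",rr,u,onz(p,*u,.096),onz(p,*u,.094))
# lid yaw
h=cv2.cvtColor(im,cv2.COLOR_BGR2HSV)
ed=cv2.Canny(g,40,120)
for a in cv2.HoughLinesP(ed,1,np.pi/720,40,minLineLength=60,maxLineGap=8)[:,0]:
    if a[[0,2]].min()>210 and a[[0,2]].max()<430 and a[[1,3]].max()<290:
        A=onz(p,a[0],a[1],.09)[:2];C=onz(p,a[2],a[3],.09)[:2]; v=A-C; print(a,A.round(3),C.round(3),"ang",np.arctan2(v[1],v[0]).round(4))
o=get_obs(); T=rot(o["tool_rot"])
for z in(.027,.030,.024): print(z,"key tip px",proj(p,o["eef_pos"]+T.apply([0,0,z])))
H=np.hstack([cv2.resize(im[85:150,270:335],None,fx=6,fy=6,interpolation=2),cv2.resize(im[220:350,285:355],None,fx=3,fy=3,interpolation=2)])
H=np.clip(H.astype(float)*1.6,0,255).astype(np.uint8)
cv2.imwrite("pics/c3.png",H)
```

```text
rosette ((28.0, 28.0), (56.0, 56.0), 90.0) [303. 118.]
[[ 0.5116 -0.0171]
 [ 0.5534 -0.0241]
 [ 0.5468 -0.0661]
 [ 0.5028 -0.0587]] c [ 0.5286 -0.0415] [0.04248081 0.04241209 0.04244482 0.04457013]
slot ((28.5, 28.0), (22.0, 7.0), 90.0) [303.5 118. ] [ 0.52912069 -0.04105779  0.096     ] [ 0.52899589 -0.04120576  0.094     ]
[254  60 268 250] [0.5   0.007] [ 0.476 -0.15 ] ang 1.4243
[257  52 351  51] [0.503 0.012] [0.573 0.001] ang 2.9862
[223 152 233 252] [ 0.459 -0.057] [ 0.445 -0.147] ang 1.4162
0.027 key tip px [323.45512174 242.47975087]
0.03 key tip px [323.41299956 240.15663026]
0.024 key tip px [323.49854465 244.87460891]
```

View pics/c3.png

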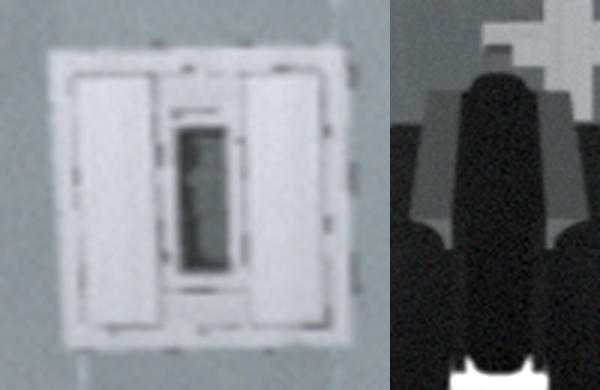

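The crop shows the slot centre at (304,118). The held key's bit end is at columns 316–326, row 235, and the head's far edge is at row 245. Compare these with predictions to get the key-in-hand offset and the camera bias.

Run:
```python
from h import *
p=camera_params("wrist"); o=get_obs(); T=rot(o["tool_rot"]); e=o["eef_pos"]; print(e,"psi",np.arctan2(*T.as_matrix()[[1,0],0]), T.as_matrix()[2])
for n,v in dict(bit12=[.00625,0,.0303],bit16L=[.008,-.0025,.0273],bit16R=[.008,.0025,.0273],bit16up=[.008,0,.0223],headlow=[.017,0,-.0017],headtop=[.017,0,-.0297],headnear=[-.017,0,-.0297]).items(): print(n,proj(p,e+T.apply(v)).round(1))
im=cv2.imread("pics/w3.png"); g=im.max(2)
print("col321 rows 228-250",g[228:252,321]); print("row239",g[239,308:334]); print("row290",g[290,300:345]);print("col321 rows 330-350",g[325:352,321])
print("slot w/ T", (onz(p,304,118,.096)))
```

```text
[ 0.53437761 -0.10030504  0.22585846] psi 1.405120177570385 [-7.26725916e-04 -7.67620972e-04 -9.99999441e-01]
bit12 [323.4 229.5]
bit16L [318.8 228.7]
bit16R [328.1 228.7]
bit16up [323.6 232.4]
headlow [324.1 235.3]
headtop [324.8 266. ]
headnear [324.4 341.1]
col321 rows 228-250 [107 110 106 107 107 104  90  50  48  52  61  64  65  64  63  59  34  21
  19  18  17  18  17  12]
row239 [ 67  65  65  64  64  66  66  64  62  63  63  61  64  64  62  64  65  79
 100 110 112 111 110 113 111 111]
row290 [50 49 53 49 50 34 19 14 20 16 21 13 19 14 11 14 15 17 22 13 14 10 10 19
 10 15 14  8 19 10 13 16 13 14 18 12 24 41 49 49 50 49 48 48 49]
col321 rows 330-350 [ 10  12  14   9  17  16   9  15  12  18  11   5  10  17   7   6  12  16
  21  68 141 172 177 173 159 156 135]
slot w/ T [ 0.52950348 -0.04112158  0.096     ]
```

```bash
python3 -c "
from h import *
plan([.5314,-.0383,.137],1.417)"
```

```text
t 4.05 shift [ 0.0607 -0.0131  0.0888] turn [-0.0008  0.0007 -0.0119] F [ 0.4 -0.8 -0.4]
```

```bash
python3 -m jog '[{"x":0.04,"y":-0.009,"z":0.02,"ax":0,"ay":0,"az":-0.012},{"x":0.0605,"y":-0.013,"z":0.05,"ax":0,"ay":0,"az":-0.012},{"x":0.0605,"y":-0.013,"z":0.075,"ax":0,"ay":0,"az":-0.012},{"x":0.0605,"y":-0.013,"z":0.089,"ax":0,"ay":0,"az":-0.012},{"x":0.0605,"y":-0.013,"z":0.089,"ax":0,"ay":0,"az":-0.012},{"x":0.0605,"y":-0.013,"z":0.089,"ax":0,"ay":0,"az":-0.012},{"x":0.0605,"y":-0.013,"z":0.089,"ax":0,"ay":0,"az":-0.012}]'
python3 - <<'E'
from h import *
read_camera("wrist");im=read_camera("wrist")[:,:,::-1]; cv2.imwrite("pics/w4.png",im)
H=cv2.resize(im[170:290,260:380],None,fx=5,fy=5,interpolation=2)
cv2.imwrite("pics/c4.png",np.clip(H.astype(float)*1.6,0,255).astype(np.uint8)); plan([.5314,-.0383,.137],1.417)
E
```

```text
t: 4.75
eef_pos: [0.5329, -0.0375, 0.1385]
tool_rot: [0.001, 0.759, 0.651, 0.001]
contact_force: [0.2, -0.2, -0.3]
gripper_width: 0.098
grasp_force: 60.4
t 4.85 shift [-0.0013 -0.0012  0.0014] turn [0.0021 0.     0.0018] F [-0.4 -0.7 -0.3]
```

View pics/c4.png

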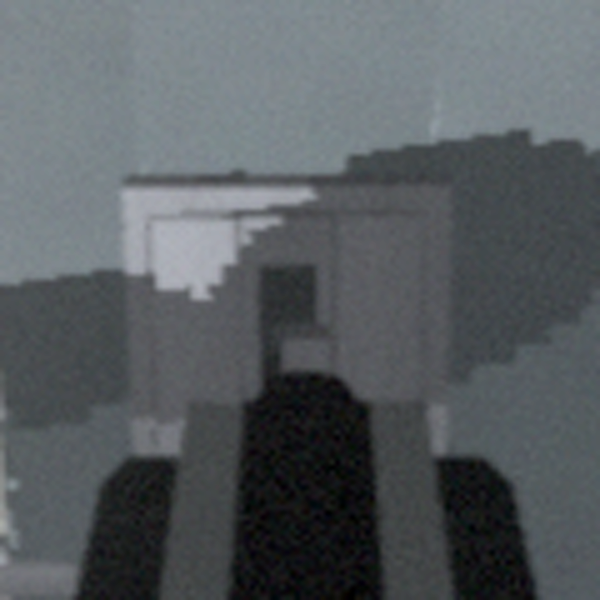

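The slot spans crop columns 260–316 (centre 288) with its far edge at row 267. The bit spans columns 281–331 (centre 306) with its far lower edge at row 325. So the bit sits about 2 mm too far along +tool y. Next work out the tool-x offset from the geometry.

Run:
```python
from h import *
p=camera_params("wrist"); o=get_obs(); T=rot(o["tool_rot"]); e=o["eef_pos"]; print(e)
a=lambda x,y,z: proj(p,[*(e+T.apply([x,y,0]))[:2],z])
zt=e[2]-.0303; print("tip z",zt)
for dz in(-.003,0,.003):
  print(dz,"pred row diff aligned", a(.008,0,zt+.003+dz)[1]-a(.00925,0,.094)[1], "px/mm",a(.007,0,.109)[1]-a(.008,0,.109)[1],"cols",a(.008,0,zt+.003)[0],a(.00925,0,.094)[0])
print("bit top in", a(.008,0,zt+.008)-a(.008,0,zt+.003), "rosette far edge vs slot", a(.019,0,.096)[1]-a(.00925,0,.094)[1])
```

```text
[ 0.53274974 -0.03715735  0.13843291]
tip z 0.10813291140055975
-0.003 pred row diff aligned 11.27283508595039 px/mm 1.698704829175 cols 323.3378943384474 323.06339160486095
0 pred row diff aligned 13.414242337136955 px/mm 1.698704829175 cols 323.3378943384474 323.06339160486095
0.003 pred row diff aligned 15.622569385624331 px/mm 1.698704829175 cols 323.3378943384474 323.06339160486095
bit top in [0.09118733 3.71928814] rosette far edge vs slot -14.781008863277378
```

```bash
python3 -m jog '[{"x":-0.0004,"y":-0.0021,"z":0,"ax":0,"ay":0,"az":0},{"x":-0.0004,"y":-0.0021,"z":0,"ax":0,"ay":0,"az":0},{"x":-0.0004,"y":-0.0021,"z":0.006,"ax":0,"ay":0,"az":0},{"x":-0.0004,"y":-0.0021,"z":0.01,"ax":0,"ay":0,"az":0},{"x":-0.0004,"y":-0.0021,"z":0.013,"ax":0,"ay":0,"az":0},{"x":-0.0004,"y":-0.0021,"z":0.016,"ax":0,"ay":0,"az":0},{"x":-0.0004,"y":-0.0021,"z":0.018,"ax":0,"ay":0,"az":0},{"x":-0.0004,"y":-0.0021,"z":0.018,"ax":0,"ay":0,"az":0}]'
python3 -c "
from h import *
print(get_obs()['torque'])"
```

```text
t: 5.65
eef_pos: [0.53, -0.0371, 0.119]
tool_rot: [0.0, 0.758, 0.652, -0.0]
contact_force: [0.4, -1.7, -1.7]
gripper_width: 0.096
grasp_force: 60.4
[-0.32347774 -0.32133032  0.0266647 ]
```

```bash
python3 -m jog '[{"x":0,"y":0,"z":0.002,"ax":0,"ay":0,"az":0},{"x":0,"y":0,"z":0.004,"ax":0,"ay":0,"az":0},{"x":0,"y":0,"z":0.006,"ax":0,"ay":0,"az":0},{"x":0,"y":0,"z":0.006,"ax":0,"ay":0,"az":0}]'
python3 -m jog '[{"x":0,"y":0,"z":0.002,"ax":0,"ay":0,"az":0},{"x":0,"y":0,"z":0.004,"ax":0,"ay":0,"az":0},{"x":0,"y":0,"z":0.004,"ax":0,"ay":0,"az":0}]'
```

```text
t: 6.05
eef_pos: [0.53, -0.0369, 0.1131]
tool_rot: [0.0, 0.758, 0.652, 0.0]
contact_force: [2.5, -2.2, -2.0]
gripper_width: 0.092
grasp_force: 60.2
t: 6.35
eef_pos: [0.5301, -0.0368, 0.1101]
tool_rot: [0.0, 0.758, 0.652, 0.0]
contact_force: [-0.6, -2.5, 8.5]
gripper_width: 0.096
grasp_force: 61.8
```

```bash
python3 -m jog '[{"x":0,"y":0,"z":0.002,"ax":0,"ay":0,"az":0},{"x":0,"y":0,"z":0.002,"ax":0,"ay":0,"az":0},{"x":0,"y":0,"z":0.002,"ax":0,"ay":0,"az":0}]'
python3 -c "
from h import *
im=read_camera('wrist')[:,:,::-1]; cv2.imwrite('pics/c5.png',np.clip(cv2.resize(im[190:290,260:380],None,fx=5,fy=5,interpolation=2).astype(float)*1.8,0,255).astype(np.uint8)); print(get_obs()['torque'])"
```

```text
t: 6.65
eef_pos: [0.5303, -0.0368, 0.1097]
tool_rot: [0.001, 0.758, 0.652, -0.0]
contact_force: [-7.4, -1.9, 25.6]
gripper_width: 0.093
grasp_force: 64.3
[-0.60473806  1.57851572  0.00903611]
```

View pics/c5.png

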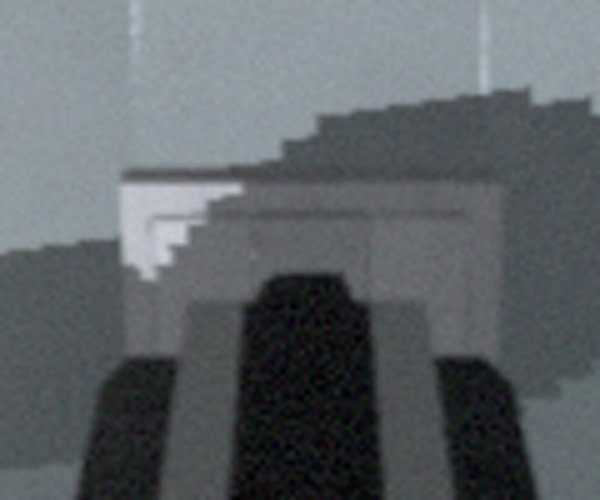

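Key seated: the collar is on the rosette, there is 25 N at z≈0.110, and the slot is covered. The key sits about 3.2 mm towards −x in the hand, so I turn about that axis, relaxing the push by 1.2 mm.

```bash
python3 -m jog '[{"x":0,"y":0,"z":-0.0012,"ax":0,"ay":0,"az":0},{"x":0,"y":0.0004,"z":-0.0012,"ax":0,"ay":0,"az":0.14},{"x":-0.0001,"y":0.0009,"z":-0.0012,"ax":0,"ay":0,"az":0.28},{"x":-0.0003,"y":0.0013,"z":-0.0012,"ax":0,"ay":0,"az":0.42},{"x":-0.0005,"y":0.0017,"z":-0.0012,"ax":0,"ay":0,"az":0.56},{"x":-0.0005,"y":0.0017,"z":-0.0012,"ax":0,"ay":0,"az":0.56}]' - 80
python3 -c "
from h import *
o=get_obs();print(o['torque'],o['q'].round(2)); plan(o['eef_pos'],1.417)"
```

```text
t: 7.3
eef_pos: [0.5328, -0.0377, 0.11]
tool_rot: [0.001, 0.91, 0.415, 0.001]
contact_force: [-0.5, -2.4, 11.6]
gripper_width: 0.095
grasp_force: 78.7
[-0.76058554  0.06291658  0.0422139 ] [ 0.22  0.42 -0.33  1.98  0.2   0.76 -0.94]
t 7.3 shift [0. 0. 0.] turn [ 3.200e-03 -4.000e-04 -5.612e-01] F [-0.5 -2.4 11.6]
```

```bash
python3 -m jog '[{"x":0,"y":0.0004,"z":0,"ax":0,"ay":0,"az":0.14},{"x":-0.0001,"y":0.0009,"z":0,"ax":0,"ay":0,"az":0.28},{"x":-0.0003,"y":0.0013,"z":0,"ax":0,"ay":0,"az":0.42},{"x":-0.0005,"y":0.0017,"z":0,"ax":0,"ay":0,"az":0.56},{"x":-0.0008,"y":0.0021,"z":0,"ax":0,"ay":0,"az":0.70},{"x":-0.001,"y":0.0023,"z":0,"ax":0,"ay":0,"az":0.80},{"x":-0.0011,"y":0.0024,"z":0,"ax":0,"ay":0,"az":0.86},{"x":-0.0011,"y":0.0024,"z":0,"ax":0,"ay":0,"az":0.86}]'
python3 -c "
from h import *
o=get_obs();print(o['torque']); plan(o['eef_pos'],1.417)"
```

```text
t: 8.1
eef_pos: [0.5342, -0.0407, 0.1101]
tool_rot: [0.001, 1.0, -0.001, 0.002]
contact_force: [0.5, -4.6, 11.7]
gripper_width: 0.094
grasp_force: 78.7
[-1.03057377  0.02351655  0.10623036]
t 8.1 shift [0. 0. 0.] turn [ 0.0036 -0.0021 -1.4192] F [ 0.5 -4.6 11.7]
```

```bash
python3 -m jog '[{"x":0,"y":0.0001,"z":0,"ax":0,"ay":0,"az":0.05},{"x":0,"y":0.0003,"z":0,"ax":0,"ay":0,"az":0.1},{"x":0,"y":0.0003,"z":0,"ax":0,"ay":0,"az":0.1}]'
python3 -c "
from h import *
o=get_obs();print(o['torque']); plan(o['eef_pos'],1.417)"
```

```text
t: 8.4
eef_pos: [0.534, -0.0411, 0.1101]
tool_rot: [0.001, 0.999, -0.051, 0.002]
contact_force: [-0.4, -4.6, 11.1]
gripper_width: 0.093
grasp_force: 78.8
[-1.0898464   0.08720047  0.26859551]
t 8.4 shift [0. 0. 0.] turn [ 0.0034 -0.0021 -1.5186] F [-0.4 -4.6 11.1]
```

```bash
python3 -m jog '[{"x":0,"y":0,"z":0,"ax":0,"ay":0,"az":0},{"x":0,"y":0,"z":0,"ax":0,"ay":0,"az":0},{"x":0,"y":0,"z":0,"ax":0,"ay":0,"az":0},{"x":0,"y":0,"z":-0.02,"ax":0,"ay":0,"az":0},{"x":0,"y":0,"z":-0.06,"ax":0,"ay":0,"az":0},{"x":0,"y":0,"z":-0.11,"ax":0,"ay":0,"az":0},{"x":-0.03,"y":0,"z":-0.13,"ax":0,"ay":0,"az":0},{"x":-0.03,"y":0,"z":-0.13,"ax":0,"ay":0,"az":0},{"x":-0.03,"y":0,"z":-0.13,"ax":0,"ay":0,"az":0}]' 0.6
python3 - <<'E'
from h import *
read_camera('wrist'); p=camera_params('wrist'); im=read_camera('wrist')[:,:,::-1]; cv2.imwrite('pics/w6.png',im)
o=get_obs(); print(o['eef_pos'],o['q'].round(2)); np.savez("w6.npz",**p)
E
```

```text
t: 9.3
eef_pos: [0.5023, -0.037, 0.2384]
tool_rot: [-0.0, 0.999, -0.05, 0.0]
contact_force: [0.2, 0.3, -0.5]
gripper_width: 0.602
grasp_force: 0.0
[ 0.50234393 -0.03712196  0.23728343] [ 0.06  0.2  -0.13  1.94  0.03  1.01 -1.75]
```

View pics/w6.png

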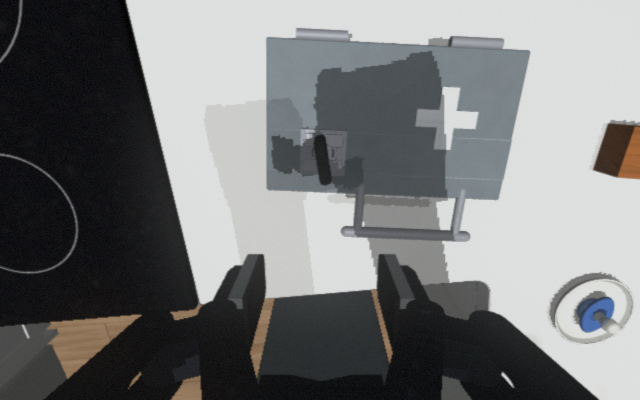

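The key's head is turned about 80° and seated at (322,160). The handle bar runs from (348,231) to (465,237), and the lid is still shut. Next, locate the bar.

Run:
```python
from h import *
p=dict(np.load("w6.npz"))
A=onz(p,345,231,.087);B=onz(p,468,237,.087); print(A,B,np.linalg.norm(A-B),(A+B)/2, np.arctan2(*(A-B)[[1,0]]))
# from keyhole: TCP-based keyhole ~ (.5305,-.0368)+toolx*-.0032
ps=1.417; X=np.array([np.sin(ps),-np.cos(ps)]); Y=np.array([np.cos(ps),np.sin(ps)])
k=np.array([.5305,-.0368])-.0032*Y; print("keyhole",k,"handle",k-.073*X-.080*Y,"hinge mid",k+.087*X-.055*Y)
h=k-.073*X-.080*Y
plan([*h,.14],ps)
```

```text
[ 0.45236371 -0.0543651   0.087     ] [ 0.43484908 -0.16814799  0.087     ] 0.11512301914503281 [ 0.44360639 -0.11125655  0.087     ] 1.4180648607697104
keyhole [ 0.53000979 -0.03996223] handle [ 0.44561618 -0.10783504] hinge mid [ 0.60755741 -0.10764064]
t 9.4 shift [-0.0492  0.076   0.0974] turn [-1.3000e-03  1.5000e-03 -1.5171e+00] F [-0.5 -0.  -0.8]
```

```bash
python3 -m jog '[{"x":-0.049,"y":0.077,"z":0.03,"ax":0,"ay":0,"az":-1.517},{"x":-0.049,"y":0.077,"z":0.03,"ax":0,"ay":0,"az":-1.517},{"x":-0.049,"y":0.077,"z":0.03,"ax":0,"ay":0,"az":-1.517},{"x":-0.049,"y":0.077,"z":0.03,"ax":0,"ay":0,"az":-1.517},{"x":-0.049,"y":0.077,"z":0.03,"ax":0,"ay":0,"az":-1.517},{"x":-0.049,"y":0.077,"z":0.03,"ax":0,"ay":0,"az":-1.517},{"x":-0.049,"y":0.077,"z":0.03,"ax":0,"ay":0,"az":-1.517},{"x":-0.049,"y":0.077,"z":0.06,"ax":0,"ay":0,"az":-1.517},{"x":-0.049,"y":0.077,"z":0.09,"ax":0,"ay":0,"az":-1.517},{"x":-0.049,"y":0.077,"z":0.1,"ax":0,"ay":0,"az":-1.517},{"x":-0.049,"y":0.077,"z":0.1,"ax":0,"ay":0,"az":-1.517},{"x":-0.049,"y":0.077,"z":0.1,"ax":0,"ay":0,"az":-1.517}]' 0.32
python3 - <<'E'
from h import *
read_camera('wrist');plan([.4446,-.110,.069],1.417); im=read_camera('wrist')[:,:,::-1]; cv2.imwrite('pics/w7.png',im)
E
```

```text
t: 10.6
eef_pos: [0.4462, -0.1089, 0.1379]
tool_rot: [-0.001, 0.76, 0.65, -0.0]
contact_force: [-0.5, -0.5, 1.1]
gripper_width: 0.323
grasp_force: 0.0
t 10.65 shift [-0.0014 -0.0018  0.0695] turn [-0.0002 -0.0003 -0.0035] F [-0.4  0.2  0.1]
```

View pics/w7.png

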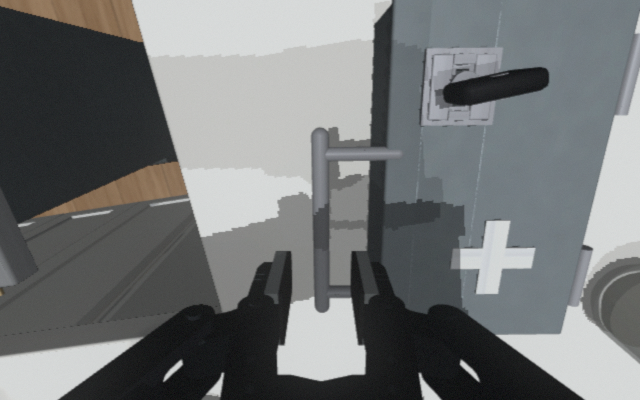

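The bar is at column 321, centred between the fingers, with its brackets at rows 154 and 291. Descend and grip lightly.

```bash
python3 -m jog '[{"x":-0.001,"y":0,"z":0.035,"ax":0,"ay":0,"az":0},{"x":-0.001,"y":0,"z":0.06,"ax":0,"ay":0,"az":0},{"x":-0.001,"y":0,"z":0.069,"ax":0,"ay":0,"az":0},{"x":-0.001,"y":0,"z":0.069,"ax":0,"ay":0,"az":0},{"x":-0.001,"y":0,"z":0.069,"ax":0,"ay":0,"az":0}]'
python3 -m jog '[{"x":0,"y":0,"z":0,"ax":0,"ay":0,"az":0},{"x":0,"y":0,"z":0,"ax":0,"ay":0,"az":0},{"x":0,"y":0,"z":0,"ax":0,"ay":0,"az":0},{"x":0,"y":0,"z":0,"ax":0,"ay":0,"az":0},{"x":0,"y":0,"z":0,"ax":0,"ay":0,"az":0}]' 0 45
```

```text
t: 11.2
eef_pos: [0.4469, -0.1099, 0.0705]
tool_rot: [0.001, 0.76, 0.65, 0.0]
contact_force: [1.7, 0.3, -0.5]
gripper_width: 0.317
grasp_force: 0.0
t: 11.7
eef_pos: [0.4464, -0.11, 0.0708]
tool_rot: [0.001, 0.759, 0.651, 0.0]
contact_force: [-1.9, 1.3, 5.6]
gripper_width: 0.094
grasp_force: 43.9
```

```bash
python3 -m jog '[{"x":0,"y":0.0001,"z":-0.008,"ax":0,"ay":0,"az":0},{"x":0,"y":0.0005,"z":-0.016,"ax":0,"ay":0,"az":0},{"x":0,"y":0.0014,"z":-0.024,"ax":0,"ay":0,"az":0},{"x":0,"y":0.0026,"z":-0.0318,"ax":0,"ay":0,"az":0},{"x":0,"y":0.0026,"z":-0.0318,"ax":0,"ay":0,"az":0}]'
```

```text
t: 12.2
eef_pos: [0.4488, -0.1103, 0.1025]
tool_rot: [0.0, 0.759, 0.651, 0.0]
contact_force: [-1.1, 1.2, -0.1]
gripper_width: 0.096
grasp_force: 44.6
```

```bash
python3 -m jog '[{"x":0,"y":0.0036,"z":-0.0156,"ax":0,"ay":0,"az":0},{"x":0,"y":0.0088,"z":-0.0307,"ax":0,"ay":0,"az":0},{"x":0,"y":0.0155,"z":-0.0453,"ax":0,"ay":0,"az":0},{"x":0,"y":0.0236,"z":-0.0591,"ax":0,"ay":0,"az":0},{"x":0,"y":0.0331,"z":-0.072,"ax":0,"ay":0,"az":0},{"x":0,"y":0.0437,"z":-0.0839,"ax":0,"ay":0,"az":0},{"x":0,"y":0.0555,"z":-0.0947,"ax":0,"ay":0,"az":0},{"x":0,"y":0.0555,"z":-0.0947,"ax":0,"ay":0,"az":0}]'
python3 -c "
from h import *
im=read_camera('scene')[:,:,::-1]; cv2.imwrite('pics/s8.png',im); cv2.imwrite('pics/c8.png',cv2.resize(im[120:280,180:380],None,fx=3,fy=3,interpolation=2))"
```

```text
t: 13.0
eef_pos: [0.4994, -0.1177, 0.1969]
tool_rot: [-0.004, 0.759, 0.651, -0.003]
contact_force: [-18.8, 5.0, 21.1]
gripper_width: 0.097
grasp_force: 45.7
```

View pics/c8.png

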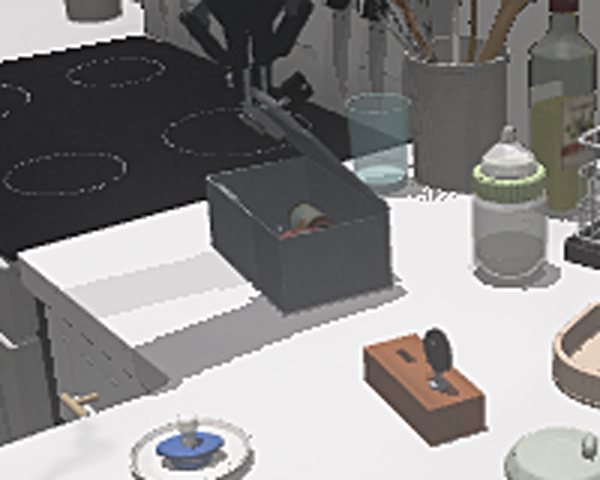

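The lid is about 0.8 rad open, the round-headed key is still in its block, and the bottle and glass are undisturbed. There is about 28 N radially, so I ease outward by 2.5 mm and continue the arc.

```bash
python3 -m jog '[{"x":0,"y":-0.0015,"z":-0.002,"ax":0,"ay":0,"az":0},{"x":0,"y":0.005,"z":-0.0069,"ax":0,"ay":0,"az":0},{"x":0,"y":0.0116,"z":-0.0116,"ax":0,"ay":0,"az":0},{"x":0,"y":0.0185,"z":-0.016,"ax":0,"ay":0,"az":0},{"x":0,"y":0.0255,"z":-0.02,"ax":0,"ay":0,"az":0},{"x":0,"y":0.0255,"z":-0.02,"ax":0,"ay":0,"az":0}]'
```

```text
t: 13.65
eef_pos: [0.5264, -0.1217, 0.2176]
tool_rot: [-0.002, 0.759, 0.651, -0.002]
contact_force: [-14.4, 3.8, 17.9]
gripper_width: 0.096
grasp_force: 46.4
```

```bash
python3 -m jog '[{"x":0,"y":-0.001,"z":-0.0025,"ax":0,"ay":0,"az":0},{"x":0,"y":-0.001,"z":-0.0025,"ax":0,"ay":0,"az":0}]'
python3 -m jog '[{"x":0,"y":0.0072,"z":-0.0037,"ax":0,"ay":0,"az":0},{"x":0,"y":0.0147,"z":-0.007,"ax":0,"ay":0,"az":0},{"x":0,"y":0.0222,"z":-0.0099,"ax":0,"ay":0,"az":0},{"x":0,"y":0.03,"z":-0.0123,"ax":0,"ay":0,"az":0},{"x":0,"y":0.03,"z":-0.0123,"ax":0,"ay":0,"az":0}]'
```

```text
t: 13.85
eef_pos: [0.5265, -0.1218, 0.2179]
tool_rot: [-0.001, 0.759, 0.651, -0.001]
contact_force: [-4.3, 3.4, -3.7]
gripper_width: 0.094
grasp_force: 45.2
t: 14.35
eef_pos: [0.5583, -0.1264, 0.2326]
tool_rot: [0.0, 0.759, 0.651, 0.001]
contact_force: [-5.7, 4.1, 7.2]
gripper_width: 0.094
grasp_force: 45.4
```

```bash
python3 -m jog '[{"x":0,"y":0.005,"z":-0.0013,"ax":0,"ay":0,"az":0},{"x":0,"y":0.01,"z":-0.0023,"ax":0,"ay":0,"az":0},{"x":0,"y":0.01,"z":-0.0023,"ax":0,"ay":0,"az":0}]'
python3 -c "
from h import *
im=read_camera('scene')[:,:,::-1]; cv2.imwrite('pics/s9.png',im)"
```

```text
t: 14.65
eef_pos: [0.5671, -0.1278, 0.2347]
tool_rot: [-0.001, 0.759, 0.651, -0.0]
contact_force: [-8.3, 3.5, 9.2]
gripper_width: 0.095
grasp_force: 46.3
```

```bash
python3 -m jog '[{"x":0,"y":0.005,"z":-0.0007,"ax":0,"ay":0,"az":0},{"x":0,"y":0.005,"z":-0.0007,"ax":0,"ay":0,"az":0}]'
```

```text
t: 14.9
eef_pos: [0.5673, -0.1278, 0.2347]
tool_rot: [-0.005, 0.759, 0.651, -0.004]
contact_force: [-24.0, 8.1, 18.8]
gripper_width: 0.095
grasp_force: 47.3
```

The lid is on its stop (24 N). Relax, open and withdraw upward.

```bash
python3 -m jog '[{"x":0,"y":-0.004,"z":0.0005,"ax":0,"ay":0,"az":0},{"x":0,"y":-0.004,"z":0.0005,"ax":0,"ay":0,"az":0}]'
python3 -m jog '[{"x":0,"y":0,"z":0,"ax":0,"ay":0,"az":0},{"x":0,"y":0,"z":0,"ax":0,"ay":0,"az":0},{"x":0,"y":0,"z":0,"ax":0,"ay":0,"az":0},{"x":0,"y":0,"z":-0.02,"ax":0,"ay":0,"az":0},{"x":0,"y":0,"z":-0.05,"ax":0,"ay":0,"az":0},{"x":0,"y":-0.03,"z":-0.08,"ax":0,"ay":0,"az":0},{"x":0,"y":-0.07,"z":-0.1,"ax":0,"ay":0,"az":0},{"x":0,"y":-0.09,"z":-0.1,"ax":0,"ay":0,"az":0},{"x":0,"y":-0.09,"z":-0.1,"ax":0,"ay":0,"az":0}]' 0.4
python3 -c "
from h import *
im=read_camera('scene')[:,:,::-1]; t=read_camera('top')[:,:,::-1]
cv2.imwrite('pics/f.png',np.hstack([cv2.resize(im[120:290,180:400],None,fx=2,fy=2,interpolation=2),cv2.resize(t[120:290,190:370],None,fx=2,fy=2,interpolation=2)]))"
```

```text
t: 15.1
eef_pos: [0.5672, -0.1279, 0.2347]
tool_rot: [-0.001, 0.759, 0.651, -0.0]
contact_force: [-10.1, 4.8, 8.5]
gripper_width: 0.091
grasp_force: 46.4
t: 16.0
eef_pos: [0.4779, -0.1153, 0.3346]
tool_rot: [0.001, 0.76, 0.65, 0.0]
contact_force: [0.4, -0.7, -0.4]
gripper_width: 0.399
grasp_force: 0.0
```

View pics/f.png

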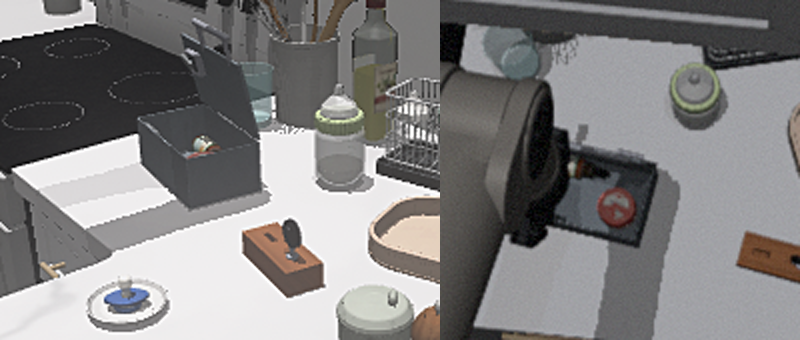

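The lid stands wide open by itself, the round key is in its block, the glass, bottle and cup look undisturbed, and the gripper is clear.

```bash
python3 -c "
from station import *
print(hand_in())"
```

```text
the job is handed in; nothing more can be done
None
```

I handed the job in at about 16 s: the box key is turned to its stop and left in the lock, the lid stands wide open by itself, and the round key, glass, cup and bottle look unmoved in the pictures. The hand-in gave no verdict.

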